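Release the key left latched on the bench switch box

TASK

One of the four identical keys on the bench switch box has been left latched down. Tap each key lightly with the fingertips, one after another from the left end of the row to the right end, to find it, then press that key in all the way and let it spring up so that all four are up. While it is latched, do not press any other key down; do not pick up or push aside the things lying round the box.

Things in the scene. Friction and masses are not known exactly. Their poses are not given: they have to be found in the camera images.
- mode_box: grey switch box with an aluminium top plate, fixed to the worktop, 96 mm deep (its x) x 232 mm long (its y) x 56 mm high; origin at the centre of its underside, x away from the robot, y to the left along the row of keys, z up. Four identical white keys stand in a row in its top plate.
- row_middle (a point): point on the top plate (56 mm above the worktop) in the middle of the row; seen from the robot, keys 1, 2, 3, 4 from left to right are centred 78, 26, -26 and -78 mm from it along the box's y
- mode_key_1_top (a point): centre of the flat top face of key 1 (first from the left as the robot sees it), a white square-edged key 32 x 34 mm, moving with it; 16 mm above the top plate (72 mm above the worktop) when the key is up, about 3 mm lower when it is latched
- mode_key_1 (a joint): how far key 1 is down, in m: 0 up, about 0.003 latched, 0.011 stop. Spring: 2.2 N at the top, 5 N at the stop. Exactly one key, another each time, starts latched. Pressed to 0.009 or more (up to 6 N) and let go, it springs up and stays up; pressed to less than 0.0055 it stays latched. Pressing an up key past 0.0055 while another is latched is a mistake
- mode_key_2_top (a point): centre of the flat top face of key 2 (second from the left as the robot sees it), a white square-edged key 32 x 34 mm, moving with it; 16 mm above the top plate (72 mm above the worktop) when the key is up, about 3 mm lower when it is latched
- mode_key_2 (a joint): how far key 2 is down, in m: 0 up, about 0.003 latched, 0.011 stop. Spring: 2.2 N at the top, 5 N at the stop. Exactly one key, another each time, starts latched. Pressed to 0.009 or more (up to 6 N) and let go, it springs up and stays up; pressed to less than 0.0055 it stays latched. Pressing an up key past 0.0055 while another is latched is a mistake
- mode_key_3_top (a point): centre of the flat top face of key 3 (third from the left as the robot sees it), a white square-edged key 32 x 34 mm, moving with it; 16 mm above the top plate (72 mm above the worktop) when the key is up, about 3 mm lower when it is latched
- mode_key_3 (a joint): how far key 3 is down, in m: 0 up, about 0.003 latched, 0.011 stop. Spring: 2.2 N at the top, 5 N at the stop. Exactly one key, another each time, starts latched. Pressed to 0.009 or more (up to 6 N) and let go, it springs up and stays up; pressed to less than 0.0055 it stays latched. Pressing an up key past 0.0055 while another is latched is a mistake
- mode_key_4_top (a point): centre of the flat top face of key 4 (fourth from the left, the right-hand end as the robot sees it), a white square-edged key 32 x 34 mm, moving with it; 16 mm above the top plate (72 mm above the worktop) when the key is up, about 3 mm lower when it is latched
- mode_key_4 (a joint): how far key 4 is down, in m: 0 up, about 0.003 latched, 0.011 stop. Spring: 2.2 N at the top, 5 N at the stop. Exactly one key, another each time, starts latched. Pressed to 0.009 or more (up to 6 N) and let go, it springs up and stays up; pressed to less than 0.0055 it stays latched. Pressing an up key past 0.0055 while another is latched is a mistake
- brass_padlock: brass-coloured padlock lying flat, 72 x 47 x 20 mm, bystander, loose; origin under its middle
- brass_cylinder: brass lock cylinder standing upright on a white flange with a key blade out of its top, 35 x 35 x 64 mm, bystander, loose; origin under its middle
- yellow_screwdriver: screwdriver with a yellow handle lying on the worktop, 25 x 180 x 24 mm, bystander, loose; origin under its middle
- black_loupe: black eyepiece loupe standing upright like a small cup, 35 x 35 x 33 mm, bystander, loose; origin under its middle
- white_pen: black and white pen lying on the worktop, 17 x 135 x 16 mm, bystander, loose; origin under its middle

How it is judged:
By the outcome, as a careful person would: the job done as asked, in the order asked, and still so for the second after the job is handed in, with the robot touching nothing.
It also fails if it takes over 45 s, if anything falls off the work surface, if the arm or the gripper's body presses on something with over 40 N, if the wrist force passes 120 N, or if a joint passes its speed limit or range.

ROBOT

A 6-joint arm with a two-finger parallel gripper is mounted at the origin on a cart in front of the work surface, level with it; the furniture and walls round the work are solid. World frame = base frame: x ahead of the robot, y to its left, z up, the work surface at z = 0. Lengths are in m, angles in rad, forces in N, time in s.
With the tool pointing down it reaches from about 0.3 to 0.85 m from the base axis. Payload 4.2 kg.
Tool frame: the origin (TCP) lies at the centre of the arm's flange, where the gripper is bolted on; the fingertips stand 191 mm ahead of it and the grasp point (between the pads) lies 172 mm ahead of it; z points along the fingers, x is the direction in which the jaws open and shut, and the axes are right-handed (so a half turn about z gives the same grasp; the last joint's range is limited). The gripper opens to 91 mm and grips with 3 to 60 N. Pads are 32 mm wide; open, the fingers measure 118 mm over their backs; the gripper's body (76 mm by 178 mm) begins 60 mm behind the grasp point.
Start: joints at [1.147, 0.32, 1.565, -0, 1.257, -0.02], TCP at [0.226, 0.529, 0.405] pointing down, gripper open.
Joint ranges: [-3.11, 3.11], [-0.84, 2.01], [0.21, 2.61], [-1.34, 4.49], [0.05, 2.63], [-2.56, 2.56]. Speed limits (rad/s): [2.57, 2.57, 3.14, 3.14, 3.14, 3.14].

INTERFACE

Orientations are given as a 3x3 rotation matrix whose columns are the frame's x, y, z axes.
In Python, from workcell import status, capture, calibration, workorder gives the robot as it stands.
- The arm moves only by the tool drive_tool, never from a script. Its argument "series" is a list that holds one entry, the list of rows, each a list of 7 numbers: the closure, from -1 (fully open) to 1 (shut), so that 0 is half open, then the shift along the tool's x, y, z as a fraction of full scale, then the turn, a rotation vector about the tool's x, y, z as a fraction of full scale. In form: [[[grip, x, y, z, rx, ry, rz], ...]]. A call has 1 to 10 rows; each row shifts and turns the commanded pose from where the row before left it, along the tool's axes as they then stand; what a row does not reach is not made up. Full scale, the value 1, is 0.02 m for a shift and pi rad for a turn. A row lasts 1/12 s, in which the tool goes at most 41.7 mm and 7.16 degrees, less where a joint would pass 70% of its speed; a pose out of reach is approached as far as the arm can. A call with a number of a shift or a turn outside -1 to 1 is refused whole. A call with a gripper value outside its range is refused whole. The fingers move at their own pace and stop on an object; "grip_force" is the grip in N (left out, the last holds). Time passes only in rows, so rows that do not move let the fingers close. It gives the time, the measured TCP pose, the force and the opening at its end, in the units of the state.
- status.get_state(): the state, without advancing time (a new reading comes with each control period).
- capture(name): name is "scene" or "top"; returns (picture, depth): 384x512x3 uint8, red, green, blue; 384x512 float32, m along the optical axis (not along the pixel's ray), 0 where there is no reading.
- calibration(name): a dict with "camera_matrix" (3x3 intrinsics, pixels), "extrinsics" (4x4, takes a point from world to camera coordinates). Camera axes: x right, y down, z forward; pixel columns grow to the right and rows downward; lengths in m; the calibration is good to about 2 mm. A picture is of the moment at which its call begins. calibration takes no time and is no camera call.
- workorder.sign_off(): hands the job in, once; it reports no verdict.
The state is a dict: "clock": time; "qpos": joint angles; "dq": joint speeds; "effort": joint torques, N m; "tcp_pos": TCP position; "orientation": TCP orientation; "force": force on the tool from outside, world axes, zero at the start; "ft_torque": the same for the moment, N m; "grip_width": finger opening in m.
Only numpy, scipy, OpenCV 4.12 (cv2) and the standard library are available. Lean on these libraries where they do the work, as an engineer would, in place of code of your own. Each camera call takes 0.05 s, during which the arm holds its last target.

## Working session

There is one attempt and no reset: what is moved stays moved. The work goes in short steps, Python scripts to look and compute and a tool call to move; the robot and the scene stay as the last step left them, time stands still between calls to the robot, and variables do not carry over. Pictures are saved under pics/ and viewed, and the job is handed in when it is done.

Besides the shell and the picture viewer there is one more tool, called after "Call:" as name(argument=value, ...), one argument or row to a line, values as JSON. drive_tool: Moves the arm, as the interface text tells. Shift numbers are shares of 0.02 m and turn numbers shares of pi rad, none past 1 either way. Its arguments: {"type":"object","properties":{"series":{"type":"array"},"grip_force":{"type":"number"}},"required":["series"]}

```bash
mkdir -p pics; ls
python3 - <<'E'
from workcell import status,capture,calibration
import cv2,numpy as np
s=status.get_state(); print(s)
for n in("scene","top"):
    p,d=capture(n); np.savez(f"{n}0.npz",p=p,d=d); cv2.imwrite(f"pics/{n}0.png",p[:,:,::-1]); c=calibration(n); print(c)
E
```

```text
pics
{'clock': 0.0, 'qpos': array([ 1.14701585e+00,  3.20244121e-01,  1.56564967e+00, -5.06439042e-05,
        1.25739123e+00, -1.99881169e-02]), 'dq': array([ 1.44495844e-03, -7.87350343e-04, -1.37468481e-05, -1.98199719e-04,
       -1.99528183e-04,  1.12066704e-03]), 'effort': array([-3.88665849e-04, -4.12468207e+01, -2.31980646e+01,  7.25367316e-02,
        4.58641886e-02, -1.38056494e-04]), 'tcp_pos': array([0.22585074, 0.52859975, 0.40395885]), 'orientation': array([[ 3.92893577e-01,  9.19583717e-01, -6.52002027e-04],
       [ 9.19582389e-01, -3.92894118e-01, -1.56247268e-03],
       [-1.69299219e-03,  1.43158982e-05, -9.99998567e-01]]), 'force': array([ 0.55768331, -0.38012551, -0.3109919 ]), 'ft_torque': array([ 0.00858923, -0.0110098 ,  0.02560012]), 'grip_width': 0.09147742484717333}
{'camera_matrix': array([[478.81210497,   0.        , 260.42282922],
       [  0.        , 478.81210497, 193.43517282],
       [  0.        ,   0.        ,   1.        ]]), 'extrinsics': array([[ 0.64494756, -0.76419287,  0.00720409, -0.18255688],
       [-0.41158215, -0.35527042, -0.83927532,  0.37074131],
       [ 0.64392762,  0.53832349, -0.54365894,  0.55322863],
       [ 0.        ,  0.        ,  0.        ,  1.        ]])}
{'camera_matrix': array([[456.1451466 ,   0.        , 256.33892141],
       [  0.        , 456.1451466 , 182.3514054 ],
       [  0.        ,   0.        ,   1.        ]]), 'extrinsics': array([[-0.01722636, -0.99964109, -0.02051669,  0.24973183],
       [-0.99542906,  0.01907441, -0.09357963,  0.54671072],
       [ 0.09393739,  0.01881088, -0.99540038,  1.06100684],
       [ 0.        ,  0.        ,  0.        ,  1.        ]])}
```

View pics/scene0.png

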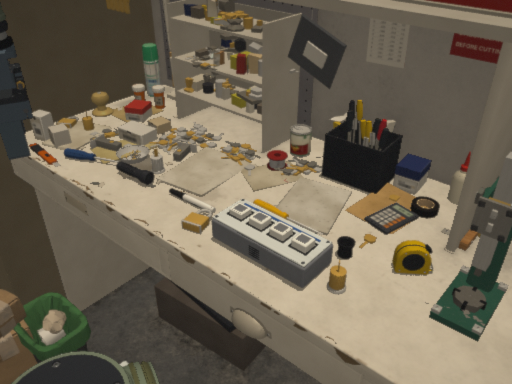

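View pics/top0.png

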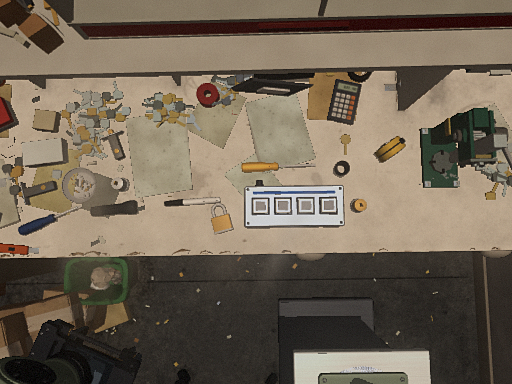

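```bash
cat > h.py <<'E'
import numpy as np
from workcell import calibration
def px2w(n,u,v,z):
    c=calibration(n);K=c["camera_matrix"];E=c["extrinsics"];R,t=E[:3,:3],E[:3,3]
    o=-R.T@t; r=R.T@np.linalg.solve(K,[u,v,1]); return o+r*(z-o[2])/r[2]
def w2px(n,P):
    c=calibration(n);E=c["extrinsics"];p=c["camera_matrix"]@(E[:3,:3]@np.asarray(P)+E[:3,3]);return p[:2]/p[2]
E
python3 - <<'E'
import numpy as np,cv2
from h import *
p=np.load("top0.npz");im=p["p"];d=p["d"]
cv2.imwrite("pics/topc.png",cv2.resize(im[175:240,235:375],None,fx=5.5,fy=5.5,interpolation=cv2.INTER_CUBIC)[:,:,::-1])
s=np.load("scene0.npz")["p"]
cv2.imwrite("pics/scenec.png",cv2.resize(s[190:300,185:365],None,fx=4.4,fy=4.4,interpolation=cv2.INTER_CUBIC)[:,:,::-1])
E
```

```text
(no output)
```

View pics/topc.png

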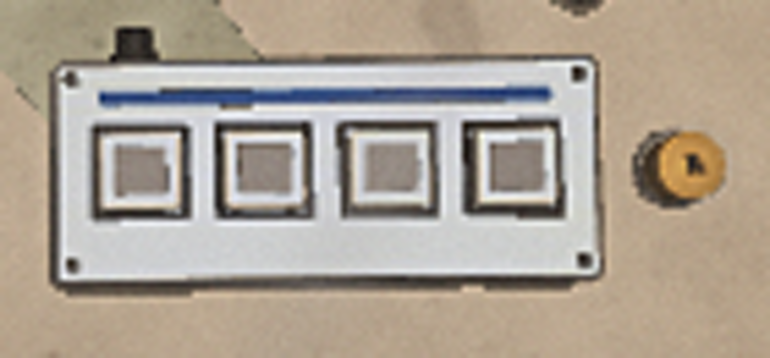

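View pics/scenec.png

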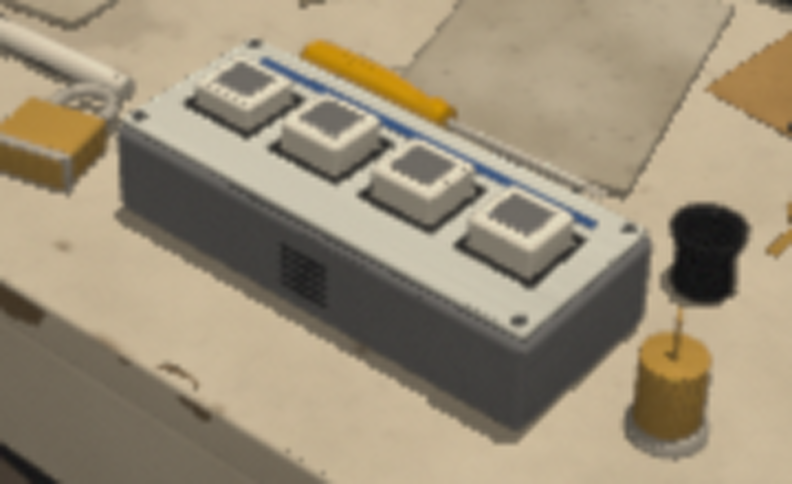

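Run:
```python
import numpy as np,cv2
from h import *
f=5.5
cr=lambda u,v:((u+.5)/f-.5+235,(v+.5)/f-.5+175)
C=[px2w("top",*cr(*q),.056) for q in[(70,79),(579,72),(70,265),(584,260)]]
K=[px2w("top",*cr(*q),.072) for q in[(142,171),(265,169),(390,167),(516,165)]]
print(np.round(C,4),np.mean(C,0));print(np.round(K,4),np.mean(K,0))
v=K[0]-K[3];print(np.degrees(np.arctan2(-v[0],v[1])))
for a,b in((0,1),(2,3)):
  v=C[a]-C[b];print(np.degrees(np.arctan2(-v[0],v[1])))
# depth
d=np.load("top0.npz")["d"];c=calibration("top");E=c["extrinsics"]
vv,uu=np.mgrid[0:384,0:512];z=d
P=np.linalg.solve(c["camera_matrix"],np.stack([uu*z,vv*z,z]).reshape(3,-1)); W=(E[:3,:3].T@(P-E[:3,3:4])).T.reshape(384,512,3)
for q in [(142,171),(265,169),(390,167),(516,165)]:
  u,v=map(round,cr(*q)); print(W[v-3:v+4,u-3:u+4,2].mean(),W[v-3:v+4,u-3:u+4,2].std())
m=(W[...,2]>.045)&(W[...,2]<.085)&(vv>175)&(vv<235)&(uu>240)&(uu<348)
print(np.median(W[m],0)); x=np.float32(W[m][:,:2]); print(cv2.minAreaRect(x))
m2=m&(W[...,2]>.0645);x=np.float32(W[m2][:,:2]); print(m2.sum(),cv2.minAreaRect(x), np.median(W[m&~m2],0))
# scene picture check
for k in K: print(w2px("scene",k))
```

```text
[[0.5335 0.2605 0.056 ]
 [0.5324 0.046  0.056 ]
 [0.4552 0.2617 0.056 ]
 [0.4536 0.0467 0.056 ]] [0.49369802 0.15370181 0.056     ]
[[0.4934 0.2306 0.072 ]
 [0.4933 0.1796 0.072 ]
 [0.4932 0.1279 0.072 ]
 [0.4931 0.0759 0.072 ]] [0.49327739 0.15350458 0.072     ]
-0.11868781007402374
-0.29076946966814976
-0.43871018408399504
0.07089070454854271 0.0015904318120944123
0.07383710913467015 0.002096170851292869
0.07430681459679198 0.002102218592435724
0.0741522750358399 0.0020230993725880025
[0.49217697 0.15329941 0.05810098]
((0.49377256631851196, 0.1530323028564453), (0.23234695196151733, 0.09566523134708405), 89.01460266113281)
848 ((0.4876241087913513, 0.15292659401893616), (0.04493384808301926, 0.18983998894691467), 0.50957190990448) [0.49101457 0.15368353 0.05740713]
[240.39218599 206.11530956]
[259.84753628 215.84582189]
[280.79102756 226.32608966]
[303.21109188 237.54801953]
```

Call:
drive_tool(
  series=[
    [[1,0,0,0,0,0,-0.0321],[1,0,0,0,0,0,-0.0321],[1,0,0,0,0,0,-0.0321],[1,0,0,0,0,0,-0.0321],[1,-0.9,0.8,0,0,0,0],[1,-0.9,0.8,0,0,0,0],[1,-0.9,0.8,0,0,0,0],[1,-0.9,0.8,0,0,0,0],[1,-0.9,0.8,0,0,0,0],[1,-0.9,0.8,0,0,0,0]],
  ],
  grip_force=10,
)

```text
clock: 0.93
tcp_pos: [0.3224, 0.4197, 0.4043]
orientation: [[0.0, 1.0, -0.001], [1.0, -0.0, -0.001], [-0.001, -0.001, -1.0]]
force: [0.3, 1.0, -0.1]
grip_width: 0.0276
```

Call:
drive_tool(
  series=[
    [[1,-0.94,0.855,0.5,0,0,0],[1,-0.94,0.855,0.5,0,0,0],[1,-0.94,0.855,0.5,0,0,0],[1,-0.94,0.855,0.5,0,0,0],[1,-0.94,0.855,0.5,0,0,0],[1,-0.94,0.855,0.5,0,0,0],[1,-0.94,0.855,0.5,0,0,0],[1,-0.94,0.855,0.5,0,0,0],[1,-0.94,0.855,0.5,0,0,0],[1,0,0,0,0,0,0]],
  ],
)

```text
clock: 1.77
tcp_pos: [0.4774, 0.2487, 0.3125]
orientation: [[0.004, 1.0, -0.002], [1.0, -0.004, -0.003], [-0.003, -0.002, -1.0]]
force: [0.0, -0.1, -0.4]
grip_width: 0.0001
```

Run:
```python
from workcell import status,capture
import cv2
s=status.get_state(); print(s['tcp_pos'],s['force'],s['grip_width'])
p,d=capture("scene"); cv2.imwrite("pics/s1.png",cv2.resize(p[130:310,160:400],None,fx=3,fy=3)[:,:,::-1])
```

```text
[0.47739864 0.24865834 0.31249146] [ 0.02166762 -0.13430449 -0.42185992] 0.00013519045611819794
```

View pics/s1.png

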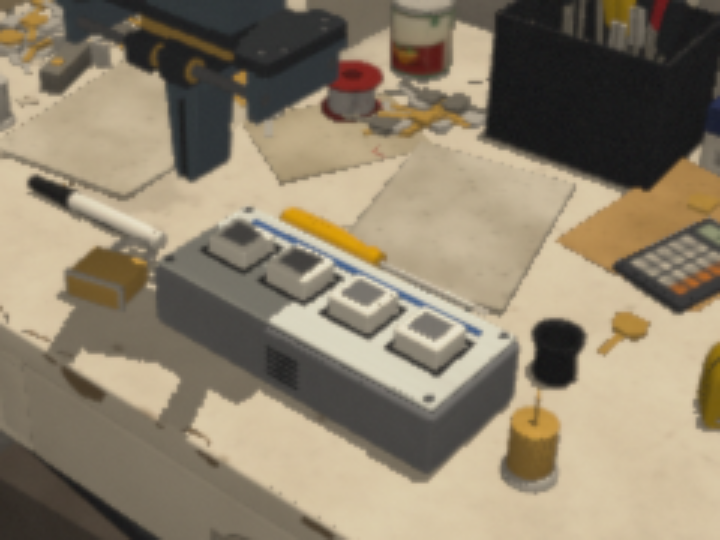

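Call:
drive_tool(
  series=[
    [[1,-0.42,0.4,0,0,0,0],[1,-0.42,0.4,0,0,0,0],[1,0,0,0.5,0,0,0],[1,0,0,0.5,0,0,0],[1,0,0,0.5,0,0,0],[1,0,0,0.3,0,0,0],[1,0,0,0,0,0,0],[1,0,0,0,0,0,0]],
  ],
)

```text
clock: 2.48
tcp_pos: [0.4914, 0.2349, 0.278]
orientation: [[-0.0, 1.0, -0.001], [1.0, 0.0, -0.0], [-0.0, -0.001, -1.0]]
force: [0.3, -0.3, 0.5]
grip_width: 0.0005
```

Call:
drive_tool(
  series=[
    [[1,-0.17,0.1,0.2,0,0,0],[1,0,0,0.2,0,0,0],[1,0,0,0.1,0,0,0],[1,0,0,0,0,0,0],[1,0,0,0,0,0,0]],
  ],
)

```text
clock: 2.9
tcp_pos: [0.4937, 0.2312, 0.2687]
orientation: [[0.0, 1.0, -0.0], [1.0, -0.0, 0.0], [0.0, -0.0, -1.0]]
force: [-0.7, -0.9, -0.0]
grip_width: 0.0004
```

```bash
cat > st.py <<'E'
from workcell import status
s=status.get_state(); print(s['clock'],s['tcp_pos'].round(5),'tip',round(s['tcp_pos'][2]-.191,5),s['force'].round(2),s['ft_torque'].round(3),s['effort'].round(2))
E
python3 st.py
```

```text
2.9 [0.49369 0.23123 0.26871] tip 0.07771 [-0.65 -0.92 -0.01] [ 0.034 -0.016 -0.021] [-2.000e-02 -4.079e+01 -1.872e+01 -0.000e+00  9.000e-02 -0.000e+00]
```

Call:
drive_tool(
  series=[
    [[1,0,0,0.15,0,0,0],[1,0,0,0,0,0,0],[1,0,0,0,0,0,0]],
  ],
)

```text
clock: 3.15
tcp_pos: [0.4937, 0.2313, 0.2657]
orientation: [[0.0, 1.0, -0.0], [1.0, -0.0, -0.0], [-0.0, -0.0, -1.0]]
force: [-0.3, -0.7, 0.3]
grip_width: 0.0008
```

Call:
drive_tool(
  series=[
    [[1,0,0,0.05,0,0,0],[1,0,0,0,0,0,0],[1,0,0,0,0,0,0]],
  ],
)

```text
clock: 3.4
tcp_pos: [0.4937, 0.2313, 0.2648]
orientation: [[0.0, 1.0, 0.0], [1.0, -0.0, 0.0], [0.0, 0.0, -1.0]]
force: [-0.3, 0.4, 0.0]
grip_width: 0.001
```

Call:
drive_tool(
  series=[
    [[1,0,0,0.05,0,0,0],[1,0,0,0,0,0,0],[1,0,0,0,0,0,0]],
  ],
)

```text
clock: 3.65
tcp_pos: [0.4937, 0.2313, 0.2637]
orientation: [[0.0, 1.0, -0.0], [1.0, -0.0, 0.0], [0.0, -0.0, -1.0]]
force: [-0.3, -0.2, -0.2]
grip_width: 0.0004
```

```bash
python3 st.py
```

```text
3.65 [0.49369 0.23127 0.2637 ] tip 0.0727 [-0.34 -0.22 -0.21] [-0.003  0.086  0.008] [  0.   -41.07 -18.64  -0.     0.08  -0.  ]
```

Call:
drive_tool(
  series=[
    [[1,0,0,0.05,0,0,0],[1,0,0,0,0,0,0],[1,0,0,0,0,0,0]],
  ],
)

```text
clock: 3.9
tcp_pos: [0.4937, 0.2313, 0.2627]
orientation: [[0.0, 1.0, -0.0], [1.0, -0.0, 0.0], [0.0, -0.0, -1.0]]
force: [-0.1, -0.4, -0.5]
grip_width: 0.0003
```

Call:
drive_tool(
  series=[
    [[1,0,0,0.05,0,0,0],[1,0,0,0,0,0,0],[1,0,0,0,0,0,0]],
  ],
)

```text
clock: 4.15
tcp_pos: [0.4937, 0.2312, 0.2617]
orientation: [[0.0, 1.0, -0.0], [1.0, -0.0, 0.0], [0.0, -0.0, -1.0]]
force: [0.9, -1.4, -0.1]
grip_width: 0.0001
```

Call:
drive_tool(
  series=[
    [[1,0,0,0.05,0,0,0],[1,0,0,0,0,0,0],[1,0,0,0,0,0,0]],
  ],
)

```text
clock: 4.4
tcp_pos: [0.4937, 0.2313, 0.2607]
orientation: [[0.0, 1.0, -0.0], [1.0, -0.0, 0.0], [0.0, -0.0, -1.0]]
force: [0.3, -0.1, -0.5]
grip_width: 0.0006
```

Call:
drive_tool(
  series=[
    [[1,0,0,0.05,0,0,0],[1,0,0,0,0,0,0],[1,0,0,0,0,0,0]],
  ],
)

```text
clock: 4.65
tcp_pos: [0.4938, 0.2313, 0.26]
orientation: [[0.0, 1.0, 0.0], [1.0, -0.0, 0.0], [0.0, 0.0, -1.0]]
force: [-0.4, 0.3, 2.3]
grip_width: 0.0004
```

Call:
drive_tool(
  series=[
    [[1,0,0,-0.3,0,0,0],[1,0,0,-0.4,0,0,0],[1,-0.65,0,0,0,0,0],[1,-0.65,0,0,0,0,0],[1,-0.65,0,0,0,0,0],[1,-0.65,0,0,0,0,0],[1,0,0,0.3,0,0,0],[1,0,0,0,0,0,0],[1,0,0,0,0,0,0],[1,0,0,0,0,0,0]],
  ],
)

```text
clock: 5.48
tcp_pos: [0.4938, 0.1794, 0.2675]
orientation: [[0.0, 1.0, -0.0], [1.0, -0.0, 0.0], [0.0, -0.0, -1.0]]
force: [-0.8, -0.1, -0.8]
grip_width: 0.0007
```

Tip at 0.0765 m over key 2; stepping down.

Call:
drive_tool(
  series=[
    [[1,0,0,0.125,0,0,0],[1,0,0,0,0,0,0],[1,0,0,0,0,0,0]],
  ],
)

```text
clock: 5.73
tcp_pos: [0.4936, 0.1796, 0.2651]
orientation: [[-0.0, 1.0, -0.0], [1.0, 0.0, 0.0], [0.0, -0.0, -1.0]]
force: [-0.7, 0.4, 0.4]
grip_width: 0.0007
```

Call:
drive_tool(
  series=[
    [[1,0,0,0.05,0,0,0],[1,0,0,0,0,0,0],[1,0,0,0,0,0,0]],
  ],
)

```text
clock: 5.98
tcp_pos: [0.4937, 0.1794, 0.2642]
orientation: [[0.0, 1.0, -0.0], [1.0, -0.0, 0.0], [0.0, -0.0, -1.0]]
force: [-0.4, 0.0, -0.5]
grip_width: 0.0003
```

Call:
drive_tool(
  series=[
    [[1,0,0,0.05,0,0,0],[1,0,0,0,0,0,0],[1,0,0,0,0,0,0]],
  ],
)

```text
clock: 6.23
tcp_pos: [0.4937, 0.1792, 0.2632]
orientation: [[0.0, 1.0, -0.0], [1.0, -0.0, 0.0], [0.0, -0.0, -1.0]]
force: [0.5, 0.3, 1.0]
grip_width: 0.0001
```

Call:
drive_tool(
  series=[
    [[1,0,0,0.05,0,0,0],[1,0,0,0,0,0,0],[1,0,0,0,0,0,0]],
  ],
)

```text
clock: 6.48
tcp_pos: [0.4937, 0.1792, 0.2625]
orientation: [[0.001, 1.0, 0.0], [1.0, -0.001, 0.0], [0.0, 0.0, -1.0]]
force: [0.3, -0.3, 2.2]
grip_width: 0.0008
```

Call:
drive_tool(
  series=[
    [[1,0,0,-0.3,0,0,0],[1,0,0,-0.3,0,0,0],[1,-0.65,0,0,0,0,0],[1,-0.65,0,0,0,0,0],[1,-0.65,0,0,0,0,0],[1,-0.65,0,0,0,0,0],[1,0,0,0.3,0,0,0],[1,0,0,0.15,0,0,0],[1,0,0,0,0,0,0],[1,0,0,0,0,0,0]],
  ],
)

```text
clock: 7.32
tcp_pos: [0.4936, 0.1274, 0.2648]
orientation: [[0.0, 1.0, -0.001], [1.0, -0.0, 0.0], [0.0, -0.001, -1.0]]
force: [0.3, 0.1, -0.4]
grip_width: 0.0007
```

Call:
drive_tool(
  series=[
    [[1,0,0,0.05,0,0,0],[1,0,0,0,0,0,0],[1,0,0,0,0,0,0]],
  ],
)

```text
clock: 7.57
tcp_pos: [0.4937, 0.1276, 0.2642]
orientation: [[-0.0, 1.0, 0.0], [1.0, 0.0, 0.0], [0.0, 0.0, -1.0]]
force: [0.3, -0.1, -0.5]
grip_width: 0.0004
```

Call:
drive_tool(
  series=[
    [[1,0,0,0.05,0,0,0],[1,0,0,0,0,0,0],[1,0,0,0,0,0,0]],
  ],
)

```text
clock: 7.82
tcp_pos: [0.4936, 0.1274, 0.2632]
orientation: [[0.0, 1.0, 0.0], [1.0, -0.0, 0.0], [0.0, 0.0, -1.0]]
force: [0.4, 0.6, -0.5]
grip_width: 0.001
```

Call:
drive_tool(
  series=[
    [[1,0,0,0.05,0,0,0],[1,0,0,0,0,0,0],[1,0,0,0,0,0,0]],
  ],
)

```text
clock: 8.07
tcp_pos: [0.4937, 0.1273, 0.2624]
orientation: [[0.0, 1.0, 0.0], [1.0, -0.0, 0.0], [0.0, 0.0, -1.0]]
force: [-0.3, 0.3, 2.1]
grip_width: 0.0006
```

Key 3 also met at about 0.072 (up). On to key 4.

Call:
drive_tool(
  series=[
    [[1,0,0,-0.3,0,0,0],[1,0,0,-0.3,0,0,0],[1,-0.65,0,0,0,0,0],[1,-0.65,0,0,0,0,0],[1,-0.65,0,0,0,0,0],[1,-0.65,0,0,0,0,0],[1,0,0,0.3,0,0,0],[1,0,0,0.15,0,0,0],[1,0,0,0,0,0,0],[1,0,0,0,0,0,0]],
  ],
)

```text
clock: 8.9
tcp_pos: [0.4935, 0.0755, 0.2648]
orientation: [[0.0, 1.0, -0.001], [1.0, -0.0, 0.0], [0.0, -0.001, -1.0]]
force: [0.6, -1.0, -0.0]
grip_width: 0.0005
```

Call:
drive_tool(
  series=[
    [[1,0,0,0.05,0,0,0],[1,0,0,0,0,0,0],[1,0,0,0,0,0,0]],
  ],
)

```text
clock: 9.15
tcp_pos: [0.4937, 0.0756, 0.2643]
orientation: [[-0.0, 1.0, 0.0], [1.0, 0.0, 0.0], [0.0, 0.0, -1.0]]
force: [0.1, 0.1, 0.5]
grip_width: 0.0005
```

Call:
drive_tool(
  series=[
    [[1,0,0,0.05,0,0,0],[1,0,0,0,0,0,0],[1,0,0,0,0,0,0]],
  ],
)

```text
clock: 9.4
tcp_pos: [0.4936, 0.0753, 0.2632]
orientation: [[0.0, 1.0, -0.0], [1.0, -0.0, 0.0], [0.0, -0.0, -1.0]]
force: [-0.7, 0.2, -0.6]
grip_width: 0.0003
```

Call:
drive_tool(
  series=[
    [[1,0,0,0.05,0,0,0],[1,0,0,0,0,0,0],[1,0,0,0,0,0,0]],
  ],
)

```text
clock: 9.65
tcp_pos: [0.4937, 0.0753, 0.2624]
orientation: [[0.001, 1.0, 0.0], [1.0, -0.001, 0.0], [0.0, 0.0, -1.0]]
force: [0.4, 0.6, 2.1]
grip_width: 0.0003
```

Call:
drive_tool(
  series=[
    [[1,0,0,-0.4,0,0,0],[1,0,0,-0.4,0,0,0],[1,0.975,0,0,0,0,0],[1,0.975,0,0,0,0,0],[1,0.975,0,0,0,0,0],[1,0.975,0,0,0,0,0],[1,0.975,0,0,0,0,0],[1,0.975,0,0,0,0,0],[1,0.975,0,0,0,0,0],[1,0.975,0,0,0,0,0]],
  ],
)

```text
clock: 10.48
tcp_pos: [0.4937, 0.2322, 0.2791]
orientation: [[0.0, 1.0, 0.001], [1.0, -0.0, 0.0], [0.0, 0.001, -1.0]]
force: [-0.5, -0.4, 0.2]
grip_width: 0.0002
```

Call:
drive_tool(
  series=[
    [[1,0,0,0,0,0,0],[1,0,0,0,0,0,0],[1,0,0,0,0,0,0]],
  ],
)

```text
clock: 10.73
tcp_pos: [0.4936, 0.2308, 0.2786]
orientation: [[0.0, 1.0, 0.0], [1.0, -0.0, -0.0], [-0.0, 0.0, -1.0]]
force: [-0.1, 0.7, 0.3]
grip_width: 0.0002
```

Call:
drive_tool(
  series=[
    [[1,0,0,0.3,0,0,0],[1,0,0,0.3,0,0,0],[1,0,0,0.2,0,0,0],[1,0,0,0.1,0,0,0],[1,0,0,0.1,0,0,0],[1,0,0,0.1,0,0,0],[1,0,0,0.1,0,0,0],[1,0,0,0,0,0,0],[1,0,0,0,0,0,0]],
  ],
)

```text
clock: 11.48
tcp_pos: [0.4935, 0.2307, 0.2544]
orientation: [[0.0, 1.0, -0.001], [1.0, -0.0, -0.001], [-0.001, -0.001, -1.0]]
force: [-1.5, -2.8, 4.0]
grip_width: 0.0005
```

Call:
drive_tool(
  series=[
    [[1,0,0,0.1,0,0,0],[1,0,0,0,0,0,0],[1,0,0,0,0,0,0],[1,0,0,0,0,0,0]],
  ],
)

```text
clock: 11.82
tcp_pos: [0.4935, 0.2308, 0.2524]
orientation: [[0.0, 1.0, -0.001], [1.0, -0.0, -0.001], [-0.001, -0.001, -1.0]]
force: [-2.5, -4.2, 4.9]
grip_width: 0.0009
```

Call:
drive_tool(
  series=[
    [[1,0,0,0.05,0,0,0],[1,0,0,0,0,0,0],[1,0,0,0,0,0,0]],
  ],
)

```text
clock: 12.07
tcp_pos: [0.4935, 0.2308, 0.252]
orientation: [[0.0, 1.0, -0.0], [1.0, -0.0, -0.001], [-0.001, -0.0, -1.0]]
force: [-3.1, -4.5, 10.0]
grip_width: 0.0004
```

Call:
drive_tool(
  series=[
    [[1,0,0,-0.2,0,0,0],[1,0,0,-0.2,0,0,0],[1,0,0,-0.3,0,0,0],[1,0,0,-0.5,0,0,0],[1,0,0,-0.9,0,0,0],[1,0,0,-0.9,0,0,0],[1,0,0,-0.9,0,0,0],[1,0,0,-0.9,0,0,0],[1,0,0,-0.9,0,0,0],[1,0,0,0,0,0,0]],
  ],
)

```text
clock: 12.9
tcp_pos: [0.4946, 0.232, 0.3695]
orientation: [[0.0, 1.0, 0.008], [1.0, -0.0, 0.004], [0.004, 0.008, -1.0]]
force: [0.8, 0.6, 0.4]
grip_width: 0.0007
```

Call:
drive_tool(
  series=[
    [[1,0.9,-0.6,0,0,0,0],[1,0.9,-0.6,0,0,0,0],[1,0.9,-0.6,0,0,0,0],[1,0.9,-0.6,0,0,0,0],[1,0.9,-0.6,0,0,0,0],[1,0.9,-0.6,0,0,0,0],[1,0.9,-0.6,0,0,0,0],[1,0.9,-0.6,0,0,0,0],[1,0,0,0,0,0,0],[1,0,0,0,0,0,0]],
  ],
)

```text
clock: 13.73
tcp_pos: [0.3972, 0.376, 0.3646]
orientation: [[-0.002, 1.0, -0.0], [1.0, 0.002, -0.0], [-0.0, -0.0, -1.0]]
force: [-0.3, 0.8, 0.5]
grip_width: 0.0002
```

```bash
python3 st.py
python3 - <<'E'
import numpy as np,cv2
from h import *
from workcell import capture
im,d=capture("top");c=calibration("top");E=c["extrinsics"]
vv,uu=np.mgrid[0:384,0:512]
P=np.linalg.solve(c["camera_matrix"],np.stack([uu*d,vv*d,d]).reshape(3,-1)); W=(E[:3,:3].T@(P-E[:3,3:4])).T.reshape(384,512,3)
for y in (.2315,.1795,.1275,.0755):
  u,v=np.round(w2px("top",[.4935,y,.072])).astype(int); print(W[v-3:v+4,u-3:u+4,2].mean())
s,_=capture("scene")
cv2.imwrite("pics/s2.png",np.vstack([cv2.resize(im[160:260,190:390],None,fx=3,fy=3),cv2.resize(s[170:300,165:365],None,fx=3,fy=3)[:290]])[:,:,::-1])
E
```

```text
13.7333 [0.3972  0.37603 0.36465] tip 0.17365 [-0.28  0.79  0.51] [ 0.029  0.002 -0.044] [  0.96 -39.18 -22.15   0.15   0.06   0.04]
0.09495039279323904
0.07382348148787862
0.0738111484640626
0.07400343049076906
```

View pics/s2.png

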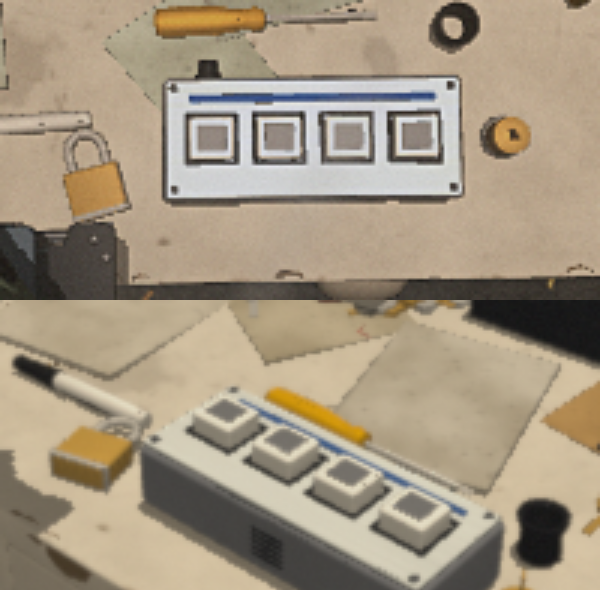

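Run:
```python
import numpy as np
from h import *
from workcell import capture
im,d=capture("top");c=calibration("top");E=c["extrinsics"]
vv,uu=np.mgrid[0:384,0:512]
P=np.linalg.solve(c["camera_matrix"],np.stack([uu*d,vv*d,d]).reshape(3,-1)); W=(E[:3,:3].T@(P-E[:3,3:4])).T.reshape(384,512,3)
for y in (.2315,.1795,.1275,.0755):
  u,v=np.round(w2px("top",[.4935,y,.072])).astype(int); print(np.median(W[v-3:v+4,u-3:u+4,2]),(d[v-3:v+4,u-3:u+4]==0).sum())
```

```text
0.07322228135109532 0
0.07380963414482328 1
0.07412027502033694 0
0.07370593880379682 0
```

All four keys are now level, key 1 included, so I'm handing in.

```bash
python3 -c "
from workcell import workorder
print(workorder.sign_off())"
```

```text
the job is handed in; nothing more can be done
None
```

Key 1, at the left end, was the latched key. I pressed it to its stop and let it go; all four keys now look up, and the job is handed in.

- **Taps, left to right:** The fingertips met key 1 at about 0.069 m, and keys 2, 3 and 4 at about 0.072 m. Each tap was about 2 N, and keys 2–4 went down less than about 1 mm.
- **Press:** Key 1 went down about 11 mm, with 10 N on the tool at the stop. That is more than the 6 N the key itself needs, because the last 1 mm was pushed against the stop. There was also a sideways force of 3–5 N on the tool.
- **Last checks:** The final depth picture puts key tops 1–4 at 0.0732, 0.0738, 0.0741 and 0.0737 m, level to about 1 mm. Before the press, key 1 read about 3 mm lower than the others.
- **One bad reading:** The first check after the press gave 0.095 m for key 1. I put this down to a pixel with no depth reading in the average; a second capture using medians gave the figures above.
- **Surroundings:** The arm is well clear of the box, and the pictures show nothing around the box disturbed. The arm had used about 14 s of the 45 s when I handed in.

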